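# Nip a shoe last in the bench jig and lock it

## Robot

A 6-joint arm with a two-finger parallel gripper is mounted at the origin on the work surface. World frame = base frame: x ahead of the robot, y to its left, z up, the work surface at z = 0. Lengths are in mm, angles in rad, forces in N, time in s.
With the tool pointing down it reaches from about 400 to 925 mm from the base axis. Payload 12.5 kg.
Tool frame: the origin (TCP) lies between the finger pads; the fingertips stand bot.nose_length ahead of it and the grasp point (between the pads) lies 6 mm ahead of it (bot.nose_length is the distance from the TCP to the fingertips, in mm); z points along the fingers, y is the line along which they close (so a half turn about z gives the same grasp; the last joint's range is limited). The gripper opens to 95 mm and grips with 3 to 60 N. Pads are 20 mm wide; open, the fingers measure 119 mm over their backs; the gripper's body (75 mm by 180 mm) begins 59 mm behind the grasp point.
Start: joints at [-1.225, 0.491, 1.559, -0, 1.092, -0.106], TCP at [272.89, -562.295, 239.661] pointing down, gripper open.
Joint ranges: [-3.1, 3.1], [-0.84, 2.19], [0.05, 2.79], [-1.13, 4.28], [0.06, 2.93], [-2.69, 2.69]. Speed limits (rad/s): [2.22, 2.22, 2.79, 3.14, 3.14, 3.14].

## Interface

Orientations are given as a unit quaternion [x, y, z, w].
In Python, from station import bot gives the robot as it stands.
- The arm moves only by the tool play_rows, never from a script. Its argument "steps" is a list of rows, each an object of numbers: "dx", "dy", "dz": the shift along the tool's x, y, z in cm; "turn": the turn about the tool's z in rad; "jaw": the opening, from 0 (shut) to 1 (fully open). A call has 1 to 10 rows; each row is the pose to reach, as a shift and turn from the pose commanded when the call began, along the tool's axes at that moment; what a row does not reach only later rows make up. A row lasts 1/10 s, in which the tool goes at most 50 mm and 8.59 degrees, less where a joint would pass 70% of its speed; a pose out of reach is approached as far as the arm can. A call with a gripper value outside its range is refused whole. The fingers move at their own pace and stop on an object; "squeeze" is the grip in N (left out, the last holds). Time passes only in rows, so rows that repeat a pose let the fingers close. It gives the time, the measured TCP pose, the force, the opening and the grip force at its end, in the units of the state.
- bot.state(): the state, without advancing time (a new reading comes with each control period).
- bot.capture(name): name is "side" or "top"; returns a dict with "pixels" (400x640x3 uint8, blue, green, red), "fx", "fy", "cx", "cy" (pixels), "k1" (the pictures are not rectified: a ray, as slopes to the right and down, at radius r is drawn at 1 + k1 r^2 times it, then the intrinsics apply), "position" and "rotation" of the camera in the world. Camera axes: x right, y down, z forward; pixel columns grow to the right and rows downward; lengths in mm; the calibration is good to about 2 mm. A picture is of the moment at which its call begins. There is no depth.
- bot.close_job(): hands the job in; it is judged then, once.
The state is a dict: "t": time; "joint_pos": joint angles; "joint_velocities": joint speeds; "joint_efforts": joint torques, N m; "eef_pos": TCP position; "tcp_rot": TCP orientation; "contact_force": force on the tool from outside, world axes, zero at the start; "ft_torque": the same for the moment, N m; "gripper_width": finger opening in mm; "gripper_force": force on a finger pad.
Only numpy, scipy, OpenCV 4.12 (cv2) and the standard library are available. Lean on these libraries where they do the work, as an engineer would, in place of code of your own. Each camera call takes 0.05 s, during which the arm holds its last target. There are 200 camera calls.

## Task

Clamp the yellow shoe last lengthwise in the jig: turn only the big black ring clockwise until the pad has pushed the last up against the steel toe stop and nips it there with about 12 newtons, and never over 20. Then turn the small orange lock knob in the ring's middle clockwise to its stop, without upsetting the nip; do not turn the lock before the last is nipped, let go of everything, and leave the other things on the bench where they are.

Things in the scene. Friction and masses are not known exactly. Their poses are not given: they have to be found in the camera images.
- ring_grip (a point): Big black ring knob: this point is on its upright axis, half-way up its rim. Round, 62 mm diameter, 24 mm high; 20 mm of free height below it. Clockwise from above drives the pad to the last, 20 mm per rad. It stays where left: friction 0.40 N m, either way (a paused hand may feel it reversed). Each newton of pad push adds 0.020 N m against clockwise: compare with the same motion when free.
- lock_grip (a point): Orange lock knob riding on the ring, coaxial, carried round with it. Centre of its bar: 34 mm long (this point's x axis), 14 mm thick (y), 26 mm high; the point is 18 mm above the ring's top face, the bar's top 12 mm above the point. Fingertips that press on the ring's top drag the ring.
- lock (a joint): Angle of the lock knob relative to the ring, rad: starts near 0 (off, at most 0.15), grows clockwise seen from above, 1.3 at its hard stop (locked). Turning it takes 0.05 N m; pushed hard at its stop it takes the ring along.
- jig: The fixed jig: grey base 110 x 490 mm, red head (76 x 90 mm, top 55 mm up) under the ring. Origin: on the bench below the ring's axis; y is the clamping direction. Its sprung pad (black rubber, 36 x 40 mm, 1.5 N/mm, 16 mm travel) starts at an unmeasured place: the ring needs 1.2 to 2.8 rad in all for the right nip; for the first 0.5 rad nothing yet reaches the stop.
- last: Yellow plastic shoe last, 210 mm long, 72 mm wide, 80 mm high, 0.28 kg, loose, sole down on the jig's aluminium bed, on which it slides with 1 to 3 N. Origin: centre of its underside; y points to the toe, along the clamping direction, away from the ring. It starts with a gap at both ends.
- toe_stop: Steel toe stop, fixed to the bed, 70 mm wide, 42 mm high. Origin: middle of the lower edge of the face that looks at the toe; y points along the clamping direction. Its place along the bed varies.
- glue_jar: Loose glue jar with a blue cap, 60 mm in diameter, 95 mm high, origin under its centre. Bystander.
- tack_tin: Loose brass tin, 68 mm in diameter, 50 mm high, origin under its centre. Bystander.
- hammer: Loose hammer lying along its x axis. Bystander.
There are look-alikes about, which are no part of the job. What is meant by the last is not blue, brown or red, and is the smaller of those in its own colour.

How it is judged:
By the outcome, as a careful person would: the job done as asked, in the order asked, and still so for the second after the job is handed in, with the robot touching nothing.
It also fails if it takes over 72 s, if anything falls off the work surface, if the arm or the gripper's body presses on something with over 40 N, if the wrist force passes 120 N, or if a joint passes its speed limit or range.

## Working session

There is one attempt and no reset: what is moved stays moved. The work goes in short steps, Python scripts to look and compute and a tool call to move; the robot and the scene stay as the last step left them, time stands still between calls to the robot, and variables do not carry over. Pictures are saved under pics/ and viewed, at most 10 in all, crops included, and the job is handed in when it is done.

Besides the shell and the picture viewer there is one more tool, called by a JSON object that holds its "op" and its "data", one argument or row to a line. play_rows: Moves the arm, as the interface text tells. Its arguments: {"type":"object","properties":{"steps":{"type":"array","items":{"type":"object","properties":{"dx":{"type":"number"},"dy":{"type":"number"},"dz":{"type":"number"},"turn":{"type":"number"},"jaw":{"type":"number"}}}},"squeeze":{"type":"number"}},"required":["steps"]}

```bash
mkdir -p pics
cat > h.py <<'E'
import numpy as np, cv2
from station import bot
def ray(c,u,v):
    K=np.array([[c['fx'],0,c['cx']],[0,c['fy'],c['cy']],[0,0,1.]])
    p=cv2.undistortPoints(np.array([[[u,v]]],float),K,np.array([c['k1'],0,0,0.]))[0,0]
    d=np.array(c['rotation']).reshape(3,3)@np.array([p[0],p[1],1]); return np.array(c['position']),d
def onz(c,u,v,z):
    o,d=ray(c,u,v); return o+d*(z-o[2])/d[2]
def proj(c,P):
    R=np.array(c['rotation']).reshape(3,3); q=R.T@(np.array(P)-c['position']); x,y=q[:2]/q[2]; s=1+c['k1']*(x*x+y*y)
    return c['fx']*x*s+c['cx'],c['fy']*y*s+c['cy']
E
python3 - <<'E'
from h import *
for n in ('top','side'):
    c=bot.capture(n); cv2.imwrite(f'pics/{n}0.png',c['pixels']); print(n,c['fx'],c['k1'],c['position'],c['rotation'])
print(bot.state(),bot.nose_length)
E
```

```text
top 467.9035103009097 -0.05187646499357699 [ 351.98292215  -46.53002637 1504.61532271] [ 0.71456103 -0.69809399  0.03350356 -0.03073808]
side 500.4102646147887 -0.02463216491552925 [ 270.38212626  721.07273471 1094.62216831] [-0.12823821  0.93330489 -0.33142375  0.05152896]
{'t': 0.1, 'joint_pos': array([-1.22462362e+00,  4.91507792e-01,  1.55936269e+00,  6.15021308e-06,
        1.09166451e+00, -1.05568374e-01]), 'joint_velocities': array([ 0.00180455, -0.00169963, -0.00075267,  0.00081004, -0.00026707,
       -0.00046729]), 'joint_efforts': array([ 2.24309355e-03, -6.13622618e+01, -2.58607078e+01,  6.93318550e-02,
        4.70008969e-02, -8.04117690e-05]), 'eef_pos': array([ 272.81479791, -562.12659904,  239.12376721]), 'tcp_rot': array([ 9.74599724e-01,  2.23953470e-01, -5.38372426e-05, -4.68088230e-04]), 'contact_force': array([ 1.10069293, -0.18682262,  0.22167187]), 'ft_torque': array([ 0.022553  , -0.03476239, -0.03437297]), 'gripper_force': 0.0, 'gripper_width': 95.22848112125492} 25.0
```

View pics/top0.png

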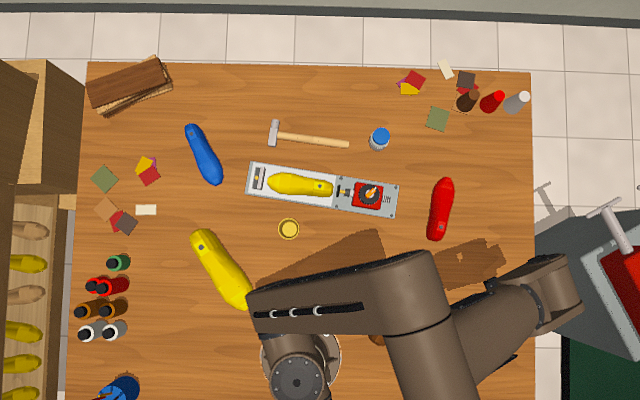

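View pics/side0.png

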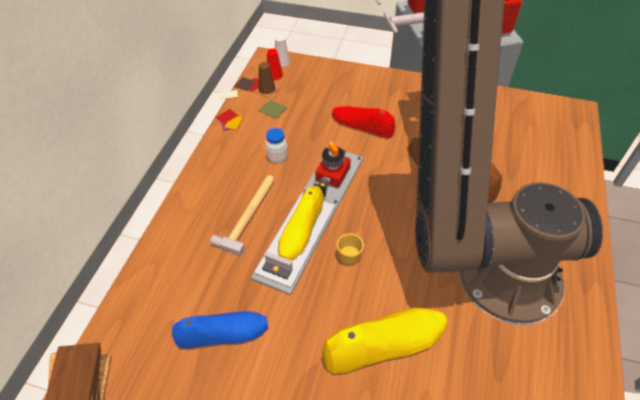

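```bash
sed -i "s/np.array(c\['rotation'\]).reshape(3,3)/rot(c)/" h.py
cat >> h.py <<'E'
from scipy.spatial.transform import Rotation
def rot(c): 
    r=np.array(c['rotation']); return Rotation.from_quat(r).as_matrix() if r.size==4 else r
def blob(c,lo,hi,box):
    x0,y0,x1,y1=box; h=cv2.cvtColor(c['pixels'][y0:y1,x0:x1],cv2.COLOR_BGR2HSV); m=cv2.inRange(h,lo,hi)
    n,l,s,ce=cv2.connectedComponentsWithStats(m); k=1+np.argmax(s[1:,4]); m=(l==k)
    v,u=np.nonzero(m); return np.c_[u+x0,v+y0].astype(float)
E
python3 - <<'E'
from h import *
ims=[]
for n,b in (('top',(330,165,410,225)),('side',(300,130,380,190))):
    c=bot.capture(n); x0,y0,x1,y1=b
    ims.append(cv2.resize(c['pixels'][y0:y1,x0:x1],None,fx=7,fy=7,interpolation=cv2.INTER_NEAREST)[:, :400 if 0 else 560])
    for nm,lo,hi,z in (('orange',(8,150,120),(22,255,255),129 ),('black',(0,0,0),(180,255,55),99),('red',(0,150,60),(6,255,255),55)):
        try:
            p=blob(c,lo,hi,b); w=np.array([onz(c,u,v,z)[:2] for u,v in p]); m=w.mean(0); e,V=np.linalg.eigh(np.cov(w.T))
            print(n,nm,len(p),p.mean(0).round(1),p.min(0),p.max(0),m.round(1),'ang',round(float(np.arctan2(V[1,1],V[0,1])),3),np.sqrt(e).round(1), 'minrect',cv2.minAreaRect(w.astype(np.float32)))
        except Exception as e: print(n,nm,e)
cv2.imwrite('pics/ring.png',np.vstack(ims)[:, :560][::1])
i=np.vstack(ims); cv2.imwrite('pics/ring.png',cv2.resize(i,None,fx=.7,fy=.7,interpolation=cv2.INTER_AREA)); 
# jig base + last axis
c=bot.capture('top')
h=cv2.cvtColor(c['pixels'],cv2.COLOR_BGR2HSV)
for nm,lo,hi,z,b in (('last',(20,120,80),(34,255,255),60,(255,165,340,205)),('base',(0,0,90),(180,60,255),10,(235,150,410,225))):
    p=blob(c,lo,hi,b); w=np.array([onz(c,u,v,z)[:2] for u,v in p]).astype(np.float32); print(nm,len(p),cv2.minAreaRect(w), cv2.boxPoints(cv2.minAreaRect(w)).round(0).tolist())
E
```

```text
top orange 2417 [375.7 193.1] [330. 165.] [409. 224.] [ 508. -213.] ang 1.887 [64.5 73.9] minrect ((503.65594482421875, -195.43991088867188), (175.9538116455078, 236.00338745117188), 1.305890440940857)
top black 22 [338.  190.5] [337. 185.] [339. 196.] [ 516.2 -102.2] ang 3.0 [ 1.6 10.1] minrect ((516.2001953125, -102.22985076904297), (5.337275505065918, 34.04270553588867), 79.9000473022461)
top red 341 [365.9 197.5] [352. 182.] [382. 209.] [ 501.5 -191.3] ang 1.306 [24.4 31.6] minrect ((507.2602233886719, -195.43206787109375), (89.04203796386719, 75.35901641845703), 81.84712219238281)
side orange 3095 [341.5 154.1] [300. 130.] [379. 189.] [ 480.9 -173.9] ang 2.921 [57.7 72. ] minrect ((481.07879638671875, -157.5279998779297), (217.2305145263672, 212.13417053222656), 15.346578598022461)
side black 114 [332.4 156.8] [323. 150.] [342. 162.] [ 508.  -183.9] ang -2.893 [11.4 16.8] minrect ((508.41326904296875, -186.9451904296875), (52.15652084350586, 44.86360168457031), 15.264076232910156)
side red 498 [332.7 172.4] [315. 157.] [349. 186.] [ 502.3 -167.2] ang -2.397 [22.  27.7] minrect ((508.0016784667969, -180.53256225585938), (111.4063720703125, 81.36386108398438), 82.48460388183594)
last 1149 ((535.7308959960938, 15.975921630859375), (205.44483947753906, 66.84915924072266), 84.14905548095703) [[492.0, -83.0], [559.0, -90.0], [579.0, 115.0], [513.0, 122.0]]
base 3158 ((529.47998046875, -52.861297607421875), (488.7850036621094, 110.4971694946289), 81.8796157836914) [[440.0, -287.0], [550.0, -303.0], [619.0, 181.0], [509.0, 197.0]]
```

View pics/ring.png

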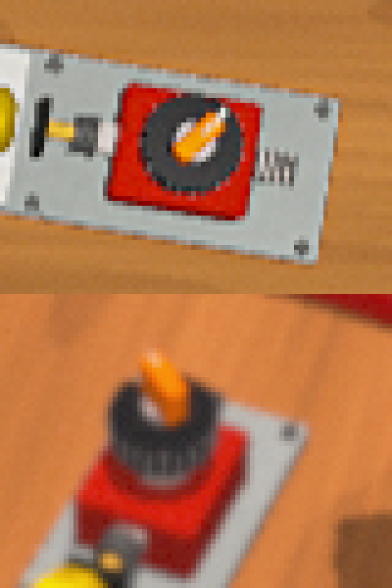

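Run:
```python
from h import *
O={}
for n,b in (('top',(352,178,388,212)),('side',(318,138,350,172))):
    c=bot.capture(n)
    p=blob(c,(5,190,150),(20,255,255),b); O[n]=(c,p)
    w=np.array([onz(c,u,v,125)[:2] for u,v in p]).astype(np.float32)
    print(n,'or',len(p),p.mean(0),w.mean(0),cv2.minAreaRect(w))
    d=blob(c,(0,0,0),(180,110,95),b); h=cv2.convexHull(d.astype(np.float32))
    w=np.array([onz(c,u,v,99)[:2] for u,v in h[:,0]]).astype(np.float32)
    print(n,'ring',len(d),d.min(0),d.max(0),cv2.minEnclosingCircle(w))
# triangulate orange
A=[];B=[]
for c,p in O.values():
    o,d=ray(c,*p.mean(0)); d/=np.linalg.norm(d); M=np.eye(3)-np.outer(d,d); A.append(M);B.append(M@o)
X=np.linalg.solve(sum(A),sum(B)); print(X,[proj(c,X)-p.mean(0) for c,p in O.values()])
s=bot.state(); R=Rotation.from_quat(s['tcp_rot']).as_matrix(); print(R.round(3)); print((R.T@(np.array([507,-196,200])-s['eef_pos'])).round(1))
```

```text
top or 38 [369.71052632 192.89473684] [ 508.2389  -195.51581] ((507.96466064453125, -196.39013671875), (12.58936882019043, 33.91934585571289), 46.16193389892578)
top ring 222 [359. 184.] [378. 203.] ((507.52362060546875, -194.66506958007812), 31.07598114013672)
side or 88 [333.35227273 148.55681818] [ 507.19772 -190.16649] ((506.2717590332031, -189.573486328125), (21.60265350341797, 51.00989532470703), 34.53532409667969)
side ring 255 [323. 149.] [344. 166.] ((507.14349365234375, -184.07334899902344), 36.20816421508789)
[ 508.86700537 -196.23356188  118.46359283] [array([0.00477226, 0.03608973]), array([-0.03967581, -0.00581362])]
[[ 0.9    0.437 -0.   ]
 [ 0.437 -0.9    0.   ]
 [ 0.    -0.    -1.   ]]
[ 370.5 -227.3   39.6]
```

{"op": "play_rows", "data": {
  "steps": [
    {"dx": 3.72,"dy": -2.27,"turn": -0.14},
    {"dx": 7.44,"dy": -4.54,"turn": -0.28},
    {"dx": 11.16,"dy": -6.81,"turn": -0.42},
    {"dx": 14.88,"dy": -9.08,"turn": -0.56},
    {"dx": 18.6,"dy": -11.35,"turn": -0.7},
    {"dx": 22.32,"dy": -13.62,"turn": -0.84},
    {"dx": 26.04,"dy": -15.89,"turn": -0.98},
    {"dx": 29.76,"dy": -18.16,"turn": -1.12},
    {"dx": 33.48,"dy": -20.43,"turn": -1.26},
    {"dx": 37.2,"dy": -22.7,"turn": -1.4,"jaw": 0.85}
  ]
}}

```text
$.steps[0]: bad value
```

{"op": "play_rows", "data": {
  "steps": [
    {"turn": -0.14},
    {"turn": -0.28,"dz": 1},
    {"turn": -0.42,"dz": 2},
    {"turn": -0.56,"dz": 3},
    {"turn": -0.7,"dz": 4},
    {"turn": -0.84,"dz": 5},
    {"turn": -0.98,"dz": 6},
    {"turn": -1.12,"dz": 6},
    {"turn": -1.15,"dz": 6},
    {"turn": -1.15,"dz": 6}
  ]
}}

```text
$.steps[0]: bad value
```

```bash
cat > st.py <<'E'
from h import *
s=bot.state(); R=Rotation.from_quat(s['tcp_rot']).as_matrix(); print('t',round(s['t'],2),'yaw',round(float(np.arctan2(R[1,0],R[0,0])),4),'pos',s['eef_pos'].round(1),'F',s['contact_force'].round(2),'M',s['ft_torque'].round(3),'j',s['joint_pos'].round(2),'w',round(s['gripper_width'],1),round(s['gripper_force'],1))
T=np.array([508,-195.5,93-0.]); print('d tool cm',(R.T@(T-s['eef_pos'])/10).round(2))
E
python3 st.py
```

```text
t 0.35 yaw 0.4518 pos [ 272.9 -562.2  239.5] F [-0.29  0.58  0.48] M [-0.047 -0.026 -0.02 ] j [-1.22  0.49  1.56 -0.    1.09 -0.11] w 94.8 0.0
d tool cm [ 37.17 -22.73  14.66]
```

{"op": "play_rows", "data": {
  "steps": [
    {"dx": 3.72,"dy": -2.27,"dz": 0,"turn": -0.14,"jaw": 1},
    {"dx": 7.44,"dy": -4.54,"dz": 0,"turn": -0.28,"jaw": 1},
    {"dx": 11.16,"dy": -6.81,"dz": 0,"turn": -0.42,"jaw": 1},
    {"dx": 14.88,"dy": -9.08,"dz": 0,"turn": -0.56,"jaw": 1},
    {"dx": 18.6,"dy": -11.35,"dz": 0,"turn": -0.7,"jaw": 1},
    {"dx": 22.32,"dy": -13.62,"dz": 0,"turn": -0.84,"jaw": 1},
    {"dx": 26.04,"dy": -15.89,"dz": 0,"turn": -0.98,"jaw": 1},
    {"dx": 29.76,"dy": -18.16,"dz": 0,"turn": -1.12,"jaw": 1},
    {"dx": 33.48,"dy": -20.43,"dz": 0,"turn": -1.26,"jaw": 0.9},
    {"dx": 37.2,"dy": -22.7,"dz": 0,"turn": -1.4,"jaw": 0.85}
  ]
}}

```text
t: 1.35
eef_pos: [509.2, -194.0, 239.8]
tcp_rot: [0.599, 0.801, -0.0, 0.0]
contact_force: [0.4, -0.1, 0.3]
gripper_width: 84.8
gripper_force: 0.0
```

{"op": "play_rows", "data": {
  "steps": [
    {"dx": 0,"dy": 0,"dz": 1,"turn": -0.14,"jaw": 0.85},
    {"dx": 0,"dy": 0,"dz": 2,"turn": -0.28,"jaw": 0.85},
    {"dx": 0,"dy": 0,"dz": 3,"turn": -0.42,"jaw": 0.85},
    {"dx": 0,"dy": 0,"dz": 4,"turn": -0.56,"jaw": 0.85},
    {"dx": 0,"dy": 0,"dz": 5,"turn": -0.7,"jaw": 0.85},
    {"dx": 0,"dy": 0,"dz": 6,"turn": -0.84,"jaw": 0.85},
    {"dx": 0,"dy": 0,"dz": 6,"turn": -0.98,"jaw": 0.85},
    {"dx": 0,"dy": 0,"dz": 6,"turn": -1.12,"jaw": 0.85},
    {"dx": 0,"dy": 0,"dz": 6,"turn": -1.15,"jaw": 0.85},
    {"dx": 0,"dy": 0,"dz": 6,"turn": -1.15,"jaw": 0.85}
  ]
}}

```text
t: 2.35
eef_pos: [508.5, -195.7, 179.7]
tcp_rot: [0.07, 0.998, -0.0, 0.0]
contact_force: [0.9, -0.1, -0.5]
gripper_width: 81.1
gripper_force: 0.0
```

```bash
python3 st.py
```

```text
t 2.35 yaw 3.0021 pos [ 508.5 -195.7  179.7] F [ 0.9  -0.13 -0.54] M [ 0.064 -0.128 -0.003] j [-0.49  0.45  1.82 -0.    0.87 -1.92] w 81.1 0.0
d tool cm [0.05 0.01 8.67]
```

{"op": "play_rows", "data": {
  "steps": [
    {"dx": 0,"dy": 0,"dz": 2,"turn": 0,"jaw": 0.85},
    {"dx": 0,"dy": 0,"dz": 4,"turn": 0,"jaw": 0.85},
    {"dx": 0,"dy": 0,"dz": 5.5,"turn": 0,"jaw": 0.85},
    {"dx": 0,"dy": 0,"dz": 7,"turn": 0,"jaw": 0.85},
    {"dx": 0,"dy": 0,"dz": 8,"turn": 0,"jaw": 0.85},
    {"dx": 0,"dy": 0,"dz": 8.6,"turn": 0,"jaw": 0.85},
    {"dx": 0,"dy": 0,"dz": 8.6,"turn": 0,"jaw": 0.85}
  ]
}}

```text
t: 3.05
eef_pos: [508.4, -195.6, 93.2]
tcp_rot: [0.07, 0.998, 0.0, -0.0]
contact_force: [0.3, -0.7, -0.1]
gripper_width: 80.9
gripper_force: 0.0
```

{"op": "play_rows", "data": {
  "steps": [
    {"dx": 0,"dy": 0,"dz": 0,"turn": 0,"jaw": 0.6},
    {"dx": 0,"dy": 0,"dz": 0,"turn": 0,"jaw": 0.6},
    {"dx": 0,"dy": 0,"dz": 0,"turn": 0,"jaw": 0.6},
    {"dx": 0,"dy": 0,"dz": 0,"turn": 0,"jaw": 0.6}
  ],
  "squeeze": 40
}}

```text
t: 3.45
eef_pos: [508.5, -197.2, 94.2]
tcp_rot: [0.07, 0.998, -0.001, 0.001]
contact_force: [-3.9, -13.2, 0.8]
gripper_width: 61.7
gripper_force: 40.0
```

```bash
python3 st.py
```

```text
t 3.45 yaw 3.0018 pos [ 508.5 -197.2   94.2] F [ -3.89 -13.15   0.81] M [-1.838  0.585 -0.121] j [-0.49  0.57  1.9  -0.    0.67 -1.92] w 61.7 40.0
d tool cm [0.08 0.16 0.12]
```

{"op": "play_rows", "data": {
  "steps": [
    {"dx": 0,"dy": -0.08,"dz": 0,"turn": 0,"jaw": 0.6},
    {"dx": 0,"dy": -0.16,"dz": 0,"turn": 0.03,"jaw": 0.6},
    {"dx": 0,"dy": -0.16,"dz": 0,"turn": 0.08,"jaw": 0.6},
    {"dx": 0,"dy": -0.16,"dz": 0,"turn": 0.13,"jaw": 0.6},
    {"dx": 0,"dy": -0.16,"dz": 0,"turn": 0.18,"jaw": 0.6},
    {"dx": 0,"dy": -0.16,"dz": 0,"turn": 0.23,"jaw": 0.6},
    {"dx": 0,"dy": -0.16,"dz": 0,"turn": 0.28,"jaw": 0.6},
    {"dx": 0,"dy": -0.16,"dz": 0,"turn": 0.33,"jaw": 0.6}
  ]
}}

```text
t: 4.25
eef_pos: [508.6, -196.8, 94.2]
tcp_rot: [0.234, 0.972, 0.0, 0.001]
contact_force: [1.1, 4.3, 5.6]
gripper_width: 61.4
gripper_force: 40.0
```

```bash
python3 st.py
```

```text
t 4.25 yaw 2.669 pos [ 508.6 -196.8   94.2] F [1.12 4.31 5.65] M [ 0.854 -0.525  0.454] j [-0.49  0.57  1.89  0.    0.67 -1.59] w 61.4 40.0
d tool cm [0.12 0.09 0.12]
```

{"op": "play_rows", "data": {
  "steps": [
    {"dx": 0,"dy": 0,"dz": 0,"turn": 0.05,"jaw": 0.6},
    {"dx": 0,"dy": 0,"dz": 0,"turn": 0.1,"jaw": 0.6},
    {"dx": 0,"dy": 0,"dz": 0,"turn": 0.15,"jaw": 0.6},
    {"dx": 0,"dy": 0,"dz": 0,"turn": 0.2,"jaw": 0.6}
  ]
}}

```text
t: 4.65
eef_pos: [508.9, -196.6, 94.2]
tcp_rot: [0.33, 0.944, 0.0, 0.001]
contact_force: [3.5, 6.7, 4.1]
gripper_width: 61.4
gripper_force: 40.0
```

```bash
python3 st.py
```

```text
t 4.65 yaw 2.469 pos [ 508.9 -196.6   94.2] F [3.52 6.69 4.11] M [ 1.269 -0.784  0.467] j [-0.49  0.57  1.89  0.    0.67 -1.39] w 61.4 40.0
d tool cm [0.13 0.03 0.12]
```

{"op": "play_rows", "data": {
  "steps": [
    {"dx": 0,"dy": 0,"dz": 0,"turn": 0.05,"jaw": 0.6},
    {"dx": 0,"dy": 0,"dz": 0,"turn": 0.1,"jaw": 0.6},
    {"dx": 0,"dy": 0,"dz": 0,"turn": 0.15,"jaw": 0.6},
    {"dx": 0,"dy": 0,"dz": 0,"turn": 0.2,"jaw": 0.6}
  ]
}}

```text
t: 5.05
eef_pos: [509.1, -196.3, 94.2]
tcp_rot: [0.423, 0.906, 0.001, 0.001]
contact_force: [4.6, 8.7, 5.1]
gripper_width: 61.6
gripper_force: 40.0
```

```bash
python3 st.py
```

```text
t 5.05 yaw 2.2691 pos [ 509.1 -196.3   94.2] F [4.57 8.74 5.06] M [ 1.669 -1.171  0.436] j [-0.49  0.57  1.89  0.    0.67 -1.19] w 61.6 40.0
d tool cm [ 0.13 -0.03  0.12]
```

{"op": "play_rows", "data": {
  "steps": [
    {"dx": 0,"dy": 0,"dz": 0,"turn": 0.05,"jaw": 0.6},
    {"dx": 0,"dy": 0,"dz": 0,"turn": 0.1,"jaw": 0.6},
    {"dx": 0,"dy": 0,"dz": 0,"turn": 0.15,"jaw": 0.6},
    {"dx": 0,"dy": 0,"dz": 0,"turn": 0.2,"jaw": 0.6}
  ]
}}

```text
t: 5.45
eef_pos: [509.4, -196.1, 94.2]
tcp_rot: [0.511, 0.86, 0.001, 0.001]
contact_force: [7.8, 10.3, 3.2]
gripper_width: 61.1
gripper_force: 40.0
```

```bash
python3 st.py; python3 -c "
from h import *
c=bot.capture('top'); cv2.imwrite('pics/t1.png',cv2.resize(c['pixels'][140:230,235:415],None,fx=4,fy=4,interpolation=cv2.INTER_CUBIC))"
```

```text
t 5.45 yaw 2.0691 pos [ 509.4 -196.1   94.2] F [ 7.82 10.26  3.24] M [ 1.901 -1.466  0.472] j [-0.49  0.57  1.89  0.    0.67 -0.99] w 61.1 40.0
d tool cm [ 0.12 -0.09  0.12]
```

View pics/t1.png

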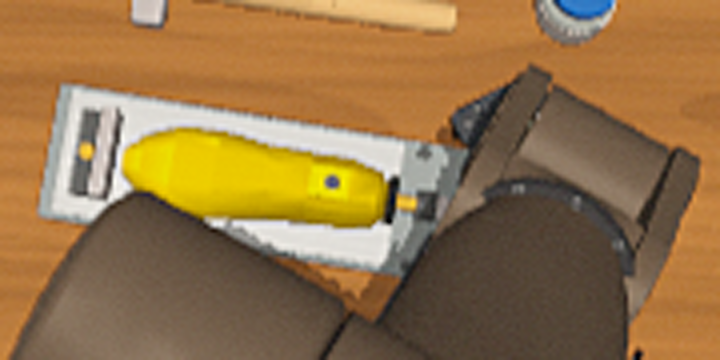

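The pad (391,200) has reached the last's heel; the toe (122,175) still shows a small gap to the stop face (~112,150).

{"op": "play_rows", "data": {
  "steps": [
    {"dx": 0.05,"dy": 0.14,"dz": 0,"turn": 0.05,"jaw": 0.6},
    {"dx": 0.05,"dy": 0.14,"dz": 0,"turn": 0.1,"jaw": 0.6},
    {"dx": 0.05,"dy": 0.14,"dz": 0,"turn": 0.15,"jaw": 0.6}
  ]
}}

```text
t: 5.8
eef_pos: [509.7, -195.9, 94.3]
tcp_rot: [0.574, 0.819, 0.0, 0.001]
contact_force: [1.5, 2.8, 4.4]
gripper_width: 61.4
gripper_force: 40.0
```

```bash
python3 st.py
```

```text
t 5.8 yaw 1.9193 pos [ 509.7 -195.9   94.3] F [1.52 2.81 4.38] M [ 0.428 -0.48   0.487] j [-0.49  0.57  1.89  0.    0.67 -0.84] w 61.4 40.0
d tool cm [ 0.1  -0.15  0.12]
```

{"op": "play_rows", "data": {
  "steps": [
    {"dx": 0,"dy": 0,"dz": 0,"turn": 0.05,"jaw": 0.6},
    {"dx": 0,"dy": 0,"dz": 0,"turn": 0.1,"jaw": 0.6}
  ]
}}

```text
t: 6.0
eef_pos: [509.9, -195.9, 94.2]
tcp_rot: [0.614, 0.789, 0.0, 0.001]
contact_force: [2.6, 3.8, 3.2]
gripper_width: 61.4
gripper_force: 40.0
```

```bash
python3 st.py
```

```text
t 6.0 yaw 1.8193 pos [ 509.9 -195.9   94.2] F [2.65 3.79 3.15] M [ 0.573 -0.71   0.487] j [-0.49  0.57  1.89  0.    0.67 -0.74] w 61.4 40.0
d tool cm [ 0.08 -0.18  0.12]
```

{"op": "play_rows", "data": {
  "steps": [
    {"dx": 0,"dy": 0,"dz": 0,"turn": 0.05,"jaw": 0.6},
    {"dx": 0,"dy": 0,"dz": 0,"turn": 0.1,"jaw": 0.6}
  ]
}}

```text
t: 6.2
eef_pos: [510.1, -195.8, 94.3]
tcp_rot: [0.653, 0.758, 0.0, 0.001]
contact_force: [4.3, 3.8, 4.0]
gripper_width: 61.4
gripper_force: 40.0
```

```bash
python3 st.py
```

```text
t 6.2 yaw 1.7192 pos [ 510.1 -195.8   94.3] F [4.31 3.84 4.03] M [ 0.678 -0.79   0.482] j [-0.49  0.57  1.89  0.    0.67 -0.64] w 61.4 40.0
d tool cm [ 0.06 -0.2   0.12]
```

{"op": "play_rows", "data": {
  "steps": [
    {"dx": 0,"dy": 0,"dz": 0,"turn": 0.05,"jaw": 0.6},
    {"dx": 0,"dy": 0,"dz": 0,"turn": 0.1,"jaw": 0.6}
  ]
}}

```text
t: 6.4
eef_pos: [510.2, -195.8, 94.2]
tcp_rot: [0.69, 0.724, 0.001, 0.001]
contact_force: [4.5, 4.2, 2.5]
gripper_width: 61.5
gripper_force: 40.0
```

```bash
python3 st.py
```

```text
t 6.4 yaw 1.6192 pos [ 510.2 -195.8   94.2] F [4.48 4.17 2.49] M [ 0.686 -0.994  0.485] j [-0.49  0.57  1.89  0.    0.67 -0.54] w 61.5 40.0
d tool cm [ 0.04 -0.22  0.12]
```

{"op": "play_rows", "data": {
  "steps": [
    {"dx": 0,"dy": 0,"dz": 0,"turn": 0.05,"jaw": 0.6},
    {"dx": 0,"dy": 0,"dz": 0,"turn": 0.1,"jaw": 0.6}
  ]
}}

```text
t: 6.6
eef_pos: [510.4, -195.8, 94.2]
tcp_rot: [0.725, 0.689, 0.001, 0.001]
contact_force: [6.3, 4.4, 1.3]
gripper_width: 61.5
gripper_force: 40.0
```

```bash
python3 st.py
```

```text
t 6.6 yaw 1.5194 pos [ 510.4 -195.8   94.2] F [6.32 4.42 1.27] M [ 0.816 -1.118  0.54 ] j [-0.49  0.58  1.89  0.    0.67 -0.44] w 61.5 40.0
d tool cm [ 0.02 -0.24  0.12]
```

{"op": "play_rows", "data": {
  "steps": [
    {"dx": 0,"dy": 0,"dz": 0,"turn": 0.05,"jaw": 0.6},
    {"dx": 0,"dy": 0,"dz": 0,"turn": 0.1,"jaw": 0.6}
  ]
}}

```text
t: 6.8
eef_pos: [510.6, -195.8, 94.3]
tcp_rot: [0.759, 0.652, 0.001, 0.001]
contact_force: [7.0, 4.6, 1.2]
gripper_width: 61.3
gripper_force: 40.0
```

```bash
python3 st.py
```

```text
t 6.8 yaw 1.4195 pos [ 510.6 -195.8   94.3] F [7.03 4.64 1.25] M [ 0.732 -1.275  0.537] j [-0.49  0.58  1.89  0.    0.67 -0.34] w 61.3 40.0
d tool cm [-0.01 -0.26  0.13]
```

{"op": "play_rows", "data": {
  "steps": [
    {"dx": 0,"dy": 0,"dz": 0,"turn": 0.05,"jaw": 0.6}
  ]
}}

```text
t: 6.9
eef_pos: [510.7, -195.9, 94.3]
tcp_rot: [0.775, 0.633, 0.001, 0.001]
contact_force: [7.8, 4.3, 1.0]
gripper_width: 61.4
gripper_force: 40.0
```

```bash
python3 st.py
```

```text
t 6.9 yaw 1.3696 pos [ 510.7 -195.9   94.3] F [7.82 4.29 1.03] M [ 0.828 -1.312  0.653] j [-0.49  0.58  1.89  0.    0.67 -0.29] w 61.4 40.0
d tool cm [-0.02 -0.27  0.12]
```

{"op": "play_rows", "data": {
  "steps": [
    {"dx": 0,"dy": 0,"dz": 0,"turn": 0.04,"jaw": 0.6}
  ]
}}

```text
t: 7.0
eef_pos: [510.8, -195.9, 94.3]
tcp_rot: [0.787, 0.617, 0.001, 0.001]
contact_force: [8.9, 4.4, -0.0]
gripper_width: 61.4
gripper_force: 40.0
```

```bash
python3 st.py
```

```text
t 7.0 yaw 1.3296 pos [ 510.8 -195.9   94.3] F [ 8.86  4.37 -0.02] M [ 0.796 -1.367  0.616] j [-0.49  0.58  1.89  0.    0.67 -0.25] w 61.4 40.0
d tool cm [-0.03 -0.28  0.13]
```

{"op": "play_rows", "data": {
  "steps": [
    {"dx": 0,"dy": 0,"dz": 0,"turn": 0.03,"jaw": 0.6}
  ]
}}

```text
t: 7.1
eef_pos: [510.8, -195.9, 94.3]
tcp_rot: [0.796, 0.605, 0.001, 0.002]
contact_force: [7.8, 4.8, 0.7]
gripper_width: 61.5
gripper_force: 40.0
```

```bash
python3 st.py
```

```text
t 7.1 yaw 1.3001 pos [ 510.8 -195.9   94.3] F [7.8  4.81 0.74] M [ 0.725 -1.383  0.64 ] j [-0.49  0.58  1.89  0.    0.67 -0.22] w 61.5 40.0
d tool cm [-0.04 -0.28  0.13]
```

{"op": "play_rows", "data": {
  "steps": [
    {"dx": 0,"dy": 0,"dz": 0,"turn": 0.03,"jaw": 0.6}
  ]
}}

```text
t: 7.2
eef_pos: [510.9, -195.9, 94.3]
tcp_rot: [0.805, 0.593, 0.001, 0.002]
contact_force: [8.0, 3.6, -0.1]
gripper_width: 61.5
gripper_force: 40.0
```

```bash
python3 st.py
```

```text
t 7.2 yaw 1.2705 pos [ 510.9 -195.9   94.3] F [ 8.    3.62 -0.1 ] M [ 0.812 -1.463  0.689] j [-0.49  0.58  1.89  0.    0.67 -0.19] w 61.5 40.0
d tool cm [-0.05 -0.29  0.13]
```

{"op": "play_rows", "data": {
  "steps": [
    {"dx": 0,"dy": 0,"dz": 0,"turn": 0.03,"jaw": 0.6}
  ]
}}

```text
t: 7.3
eef_pos: [510.9, -195.9, 94.2]
tcp_rot: [0.814, 0.581, 0.001, 0.002]
contact_force: [9.3, 4.1, -0.1]
gripper_width: 61.5
gripper_force: 40.0
```

```bash
python3 st.py
```

```text
t 7.3 yaw 1.2406 pos [ 510.9 -195.9   94.2] F [ 9.29  4.1  -0.13] M [ 0.759 -1.472  0.722] j [-0.49  0.58  1.89  0.    0.67 -0.16] w 61.5 40.0
d tool cm [-0.05 -0.29  0.12]
```

{"op": "play_rows", "data": {
  "steps": [
    {"dx": 0.07,"dy": 0.08,"dz": 0,"turn": 0,"jaw": 0.6},
    {"dx": 0.07,"dy": 0.08,"dz": 0,"turn": 0,"jaw": 0.8},
    {"dx": 0.07,"dy": 0.08,"dz": 0,"turn": 0,"jaw": 0.8},
    {"dx": 0.07,"dy": 0.08,"dz": 0,"turn": 0,"jaw": 0.8},
    {"dx": 0.07,"dy": 0.08,"dz": -2,"turn": 0,"jaw": 0.8},
    {"dx": 0.07,"dy": 0.08,"dz": -5,"turn": 0,"jaw": 0.8},
    {"dx": 0.07,"dy": 0.08,"dz": -9,"turn": 0,"jaw": 0.8}
  ]
}}

```text
t: 8.0
eef_pos: [509.4, -195.4, 183.4]
tcp_rot: [0.813, 0.582, -0.001, -0.002]
contact_force: [-0.4, 0.0, 0.7]
gripper_width: 76.2
gripper_force: 0.0
```

{"op": "play_rows", "data": {
  "steps": [
    {"dx": -4,"dy": 1.4,"dz": -1,"turn": 0.1,"jaw": 0.6},
    {"dx": -8,"dy": 2.8,"dz": -2,"turn": 0.2,"jaw": 0.5},
    {"dx": -12,"dy": 4.2,"dz": -2,"turn": 0.3,"jaw": 0.45},
    {"dx": -16,"dy": 5.6,"dz": -2,"turn": 0.4,"jaw": 0.45},
    {"dx": -20,"dy": 7,"dz": -2,"turn": 0.5,"jaw": 0.45},
    {"dx": -24,"dy": 8.4,"dz": -2,"turn": 0.6,"jaw": 0.45},
    {"dx": -24,"dy": 8.4,"dz": -2,"turn": 0.63,"jaw": 0.45}
  ]
}}

```text
t: 8.7
eef_pos: [511.1, -454.5, 202.6]
tcp_rot: [0.955, 0.298, -0.0, 0.0]
contact_force: [-0.2, 0.8, -1.2]
gripper_width: 42.7
gripper_force: 0.0
```

```bash
python3 st.py
python3 - <<'E'
from h import *
O={};ims=[]
for n,b in (('top',(352,178,388,212)),('side',(318,138,350,172))):
    c=bot.capture(n); x0,y0,x1,y1=(235,140,415,230) if n=='top' else (220,120,400,300)
    ims.append(cv2.resize(c['pixels'][y0:y1,x0:x1],None,fx=3,fy=3,interpolation=cv2.INTER_CUBIC))
    try:
        p=blob(c,(5,170,140),(20,255,255),b); O[n]=(c,p)
        w=np.array([onz(c,u,v,125)[:2] for u,v in p]).astype(np.float32)
        e,V=np.linalg.eigh(np.cov(w.T))
        print(n,'or',len(p),p.mean(0),w.mean(0),cv2.minAreaRect(w),'pca deg',np.degrees(np.arctan2(V[1,1],V[0,1])))
    except Exception as e: print(e)
cv2.imwrite('pics/t2.png',ims[0]); cv2.imwrite('pics/s2.png',ims[1])
E
```

```text
t 8.7 yaw 0.6043 pos [ 511.1 -454.5  202.6] F [-0.18  0.84 -1.23] M [ 0.028 -0.023  0.055] j [-0.82  0.61  1.44 -0.    1.09  0.14] w 42.7 0.0
d tool cm [ 14.47 -21.49  10.95]
top or 55 [376.4        179.30909091] [ 549.4139 -214.9312] ((547.1660766601562, -207.80130004882812), (12.018623352050781, 77.4228515625), 1.396781325340271) pca deg 84.95727089951177
side or 312 [327.81410256 145.7275641 ] [ 524.39355 -196.58786] ((516.3214721679688, -185.33853149414062), (62.372467041015625, 85.75113677978516), 16.117551803588867) pca deg 79.80552917550867
```

View pics/t2.png

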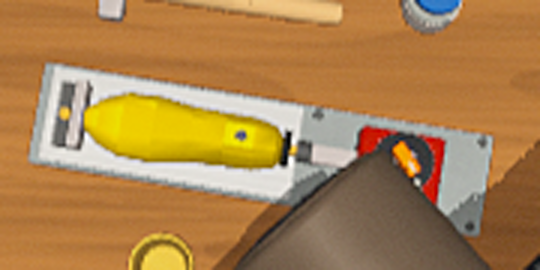

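The toe now touches the stop (84,118 in crop); the bar is at (405,158), partly beside the arm. Measuring its angle with a tighter box.

Run:
```python
from h import *
for n,b in (('top',(364,186,377,200)),('side',(326,140,344,160))):
    c=bot.capture(n)
    for lo in ((5,190,150),(5,200,190)):
        p=blob(c,lo,(20,255,255),b)
        for z in (129,118):
            w=np.array([onz(c,u,v,z)[:2] for u,v in p]).astype(np.float32)
            e,V=np.linalg.eigh(np.cov(w.T))
            print(n,len(p),p.mean(0).round(1),w.mean(0).round(1),cv2.minAreaRect(w),'pca',np.degrees(np.arctan2(V[1,1],V[0,1])).round(1),np.sqrt(e).round(1))
    x0,y0,x1,y1=b
    cv2.imwrite(f'pics/{n}3.png',cv2.resize(c['pixels'][y0-8:y1+8,x0-8:x1+8],None,fx=14,fy=14,interpolation=cv2.INTER_CUBIC))
a,b=[cv2.imread(f'pics/{n}3.png') for n in('top','side')]
h=min(len(a),len(b)); cv2.imwrite('pics/b3.png',np.hstack([a[:h],b[:h]])[:600,:800])
```

```text
top 36 [369.8 192.2] [ 509.9 -195.2] ((508.99261474609375, -195.91392517089844), (34.08722686767578, 13.809097290039062), 31.795019149780273) pca -151.4 [ 4.8 10.8]
top 36 [369.8 192.2] [ 511.1 -196.4] ((510.24810791015625, -197.10848999023438), (34.35979461669922, 13.919513702392578), 31.794986724853516) pca -151.4 [ 4.8 10.9]
top 29 [369.6 191.2] [ 512.9 -194.6] ((509.6960144042969, -195.43397521972656), (32.03126907348633, 13.240626335144043), 34.4997444152832) pca -140.5 [4.5 9.5]
top 29 [369.6 191.2] [ 514.2 -195.8] ((510.9571838378906, -196.6246795654297), (32.28736877441406, 13.3464994430542), 34.49970626831055) pca -140.5 [4.5 9.6]
side 102 [332.4 148.4] [ 508.8 -186.4] ((506.5745544433594, -187.26954650878906), (35.7898063659668, 35.47282791137695), 28.979183197021484) pca -159.1 [9.  9.9]
side 102 [332.4 148.4] [ 511.5 -196.8] ((509.26519775390625, -197.61700439453125), (36.19747543334961, 35.876953125), 28.979019165039062) pca -159.1 [ 9.1 10. ]
side 86 [332.5 148.1] [ 508.8 -187.4] ((507.01470947265625, -189.1637725830078), (33.069026947021484, 32.16766357421875), 31.496427536010742) pca -155.8 [8.5 8.7]
side 86 [332.5 148.1] [ 511.5 -197.7] ((509.71038818359375, -199.5328826904297), (33.445743560791016, 32.53409957885742), 31.496570587158203) pca -155.8 [8.6 8.8]
```

View pics/b3.png

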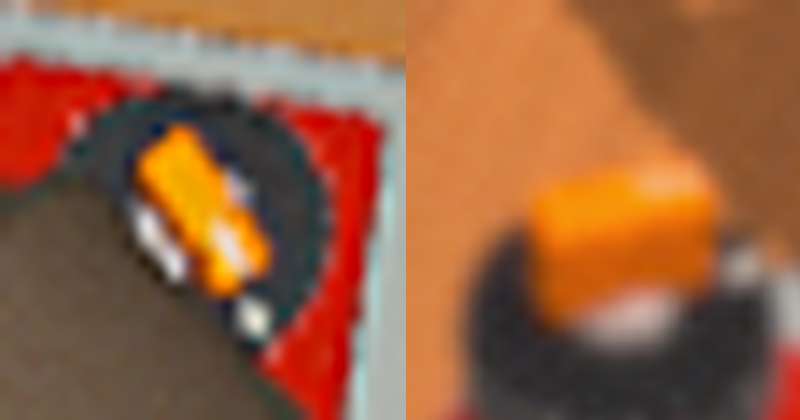

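{"op": "play_rows", "data": {
  "steps": [
    {"dx": 2.4,"dy": -3.5,"dz": 0,"turn": 0,"jaw": 0.45},
    {"dx": 4.8,"dy": -7,"dz": 0,"turn": 0,"jaw": 0.45},
    {"dx": 7.3,"dy": -10.6,"dz": 0,"turn": 0,"jaw": 0.45},
    {"dx": 9.7,"dy": -14.1,"dz": 0,"turn": 0,"jaw": 0.45},
    {"dx": 12.1,"dy": -17.7,"dz": 0,"turn": 0,"jaw": 0.45},
    {"dx": 14.5,"dy": -21.2,"dz": 0,"turn": 0.02,"jaw": 0.45},
    {"dx": 14.5,"dy": -21.2,"dz": 2,"turn": 0.02,"jaw": 0.45},
    {"dx": 14.5,"dy": -21.2,"dz": 3,"turn": 0.02,"jaw": 0.45},
    {"dx": 14.5,"dy": -21.2,"dz": 4,"turn": 0.02,"jaw": 0.45},
    {"dx": 14.5,"dy": -21.2,"dz": 4,"turn": 0.02,"jaw": 0.45}
  ]
}}

```text
t: 9.9
eef_pos: [508.7, -193.4, 162.5]
tcp_rot: [0.957, 0.291, -0.001, -0.001]
contact_force: [-0.3, 0.1, 0.5]
gripper_width: 43.0
gripper_force: 0.0
```

```bash
sed -i 's/T=np.array.*93-0.\])/T=np.array([510.3,-197.4,128])/' st.py; python3 st.py
```

```text
t 9.9 yaw 0.5916 pos [ 508.7 -193.4  162.5] F [-0.28  0.11  0.47] M [ 0.005 -0.013 -0.05 ] j [-0.48  0.47  1.84 -0.    0.83  0.49] w 43.0 0.0
d tool cm [-0.09  0.43  3.45]
```

{"op": "play_rows", "data": {
  "steps": [
    {"dx": -0.09,"dy": 0.43,"dz": 0,"turn": 0,"jaw": 0.35},
    {"dx": -0.09,"dy": 0.43,"dz": 1,"turn": 0,"jaw": 0.35},
    {"dx": -0.09,"dy": 0.43,"dz": 2,"turn": 0,"jaw": 0.35},
    {"dx": -0.09,"dy": 0.43,"dz": 3,"turn": 0,"jaw": 0.35},
    {"dx": -0.09,"dy": 0.43,"dz": 3.4,"turn": 0,"jaw": 0.35},
    {"dx": -0.09,"dy": 0.43,"dz": 3.4,"turn": 0,"jaw": 0.35}
  ]
}}

```text
t: 10.5
eef_pos: [510.5, -197.1, 128.8]
tcp_rot: [0.957, 0.292, -0.0, -0.0]
contact_force: [0.3, -0.9, -0.0]
gripper_width: 33.2
gripper_force: 0.0
```

{"op": "play_rows", "data": {
  "steps": [
    {"dx": 0,"dy": 0,"dz": 0,"turn": 0,"jaw": 0.22},
    {"dx": 0,"dy": 0,"dz": 0,"turn": 0,"jaw": 0.19},
    {"dx": 0,"dy": 0,"dz": 0,"turn": 0,"jaw": 0.16},
    {"dx": 0,"dy": 0,"dz": 0,"turn": 0,"jaw": 0.12},
    {"dx": 0,"dy": 0,"dz": 0,"turn": 0,"jaw": 0.12},
    {"dx": 0,"dy": 0,"dz": 0,"turn": 0,"jaw": 0.12}
  ],
  "squeeze": 10
}}

```text
t: 11.1
eef_pos: [511.0, -197.3, 130.2]
tcp_rot: [0.957, 0.292, 0.0, 0.0]
contact_force: [0.3, 1.5, 5.4]
gripper_width: 14.2
gripper_force: 12.2
```

```bash
python3 st.py
```

```text
t 11.1 yaw 0.5917 pos [ 511.  -197.3  130.2] F [0.28 1.53 5.41] M [ 0.189  0.11  -0.048] j [-0.49  0.52  1.86  0.    0.76  0.49] w 14.2 12.2
d tool cm [-0.06 -0.03  0.22]
```

{"op": "play_rows", "data": {
  "steps": [
    {"dx": 0,"dy": 0,"dz": 0,"turn": 0,"jaw": 0.22},
    {"dx": 0,"dy": 0,"dz": 0,"turn": 0,"jaw": 0.22},
    {"dx": 0,"dy": 0,"dz": -0.2,"turn": 0,"jaw": 0.22},
    {"dx": 0,"dy": 0,"dz": -0.3,"turn": 0,"jaw": 0.22},
    {"dx": 0,"dy": 0,"dz": -0.3,"turn": 0,"jaw": 0.22}
  ]
}}

```text
t: 11.6
eef_pos: [510.6, -197.2, 132.6]
tcp_rot: [0.957, 0.292, -0.0, -0.0]
contact_force: [-0.3, 0.7, -0.7]
gripper_width: 21.0
gripper_force: 0.0
```

```bash
python3 st.py
```

```text
t 11.6 yaw 0.5918 pos [ 510.6 -197.2  132.6] F [-0.29  0.72 -0.67] M [-0.029 -0.052 -0.079] j [-0.49  0.52  1.86 -0.    0.76  0.49] w 21.0 0.0
d tool cm [-0.04 -0.    0.46]
```

{"op": "play_rows", "data": {
  "steps": [
    {"dx": 0,"dy": 0,"dz": 0,"turn": 0,"jaw": 0.16},
    {"dx": 0,"dy": 0,"dz": 0,"turn": 0,"jaw": 0.12},
    {"dx": 0,"dy": 0,"dz": 0,"turn": 0,"jaw": 0.12},
    {"dx": 0,"dy": 0,"dz": 0,"turn": 0,"jaw": 0.12}
  ],
  "squeeze": 10
}}

```text
t: 12.0
eef_pos: [510.8, -197.4, 132.5]
tcp_rot: [0.957, 0.292, -0.0, 0.0]
contact_force: [1.2, -1.5, -2.0]
gripper_width: 14.1
gripper_force: 10.0
```

```bash
python3 st.py
```

```text
t 12.0 yaw 0.5917 pos [ 510.8 -197.4  132.5] F [ 1.19 -1.55 -2.01] M [-0.345 -0.113 -0.066] j [-0.49  0.52  1.86 -0.    0.76  0.49] w 14.1 10.0
d tool cm [-0.04 -0.03  0.45]
```

{"op": "play_rows", "data": {
  "steps": [
    {"dx": 0,"dy": 0,"dz": 0,"turn": 0.1,"jaw": 0.12},
    {"dx": 0,"dy": 0,"dz": 0,"turn": 0.2,"jaw": 0.12},
    {"dx": 0,"dy": 0,"dz": 0,"turn": 0.3,"jaw": 0.12},
    {"dx": 0,"dy": 0,"dz": 0,"turn": 0.4,"jaw": 0.12},
    {"dx": 0,"dy": 0,"dz": 0,"turn": 0.5,"jaw": 0.12},
    {"dx": 0,"dy": 0,"dz": 0,"turn": 0.6,"jaw": 0.12},
    {"dx": 0,"dy": 0,"dz": 0,"turn": 0.7,"jaw": 0.12},
    {"dx": 0,"dy": 0,"dz": 0,"turn": 0.8,"jaw": 0.12},
    {"dx": 0,"dy": 0,"dz": 0,"turn": 0.88,"jaw": 0.12},
    {"dx": 0,"dy": 0,"dz": 0,"turn": 0.95,"jaw": 0.12}
  ]
}}

```text
t: 13.0
eef_pos: [510.9, -197.7, 132.6]
tcp_rot: [0.984, -0.18, 0.0, 0.0]
contact_force: [0.3, -3.8, -3.0]
gripper_width: 14.2
gripper_force: 10.0
```

```bash
python3 st.py
```

```text
t 13.0 yaw -0.3613 pos [ 510.9 -197.7  132.6] F [ 0.32 -3.8  -3.03] M [-0.713  0.009  0.082] j [-0.49  0.52  1.86 -0.    0.76  1.44] w 14.2 10.0
d tool cm [-0.07 -0.01  0.46]
```

{"op": "play_rows", "data": {
  "steps": [
    {"dx": 0,"dy": 0,"dz": 0,"turn": 0.04,"jaw": 0.12},
    {"dx": 0,"dy": 0,"dz": 0,"turn": 0.08,"jaw": 0.12},
    {"dx": 0,"dy": 0,"dz": 0,"turn": 0.12,"jaw": 0.12}
  ]
}}

```text
t: 13.3
eef_pos: [510.8, -197.8, 132.5]
tcp_rot: [0.971, -0.238, 0.0, 0.0]
contact_force: [0.0, -5.4, -2.9]
gripper_width: 14.1
gripper_force: 10.0
```

```bash
python3 st.py
```

```text
t 13.3 yaw -0.4796 pos [ 510.8 -197.8  132.5] F [ 0.01 -5.38 -2.89] M [-0.788 -0.021  0.038] j [-0.49  0.52  1.86 -0.    0.76  1.56] w 14.1 10.0
d tool cm [-0.07 -0.01  0.45]
```

{"op": "play_rows", "data": {
  "steps": [
    {"dx": 0,"dy": 0,"dz": 0,"turn": 0.03,"jaw": 0.12},
    {"dx": 0,"dy": 0,"dz": 0,"turn": 0.06,"jaw": 0.12}
  ]
}}

```text
t: 13.5
eef_pos: [510.8, -197.8, 132.5]
tcp_rot: [0.964, -0.266, 0.0, 0.0]
contact_force: [0.1, -5.0, -2.2]
gripper_width: 14.1
gripper_force: 10.0
```

```bash
python3 st.py
```

```text
t 13.5 yaw -0.5392 pos [ 510.8 -197.8  132.5] F [ 0.12 -5.02 -2.24] M [-0.794  0.052  0.014] j [-0.49  0.52  1.86 -0.    0.76  1.62] w 14.1 10.0
d tool cm [-0.06 -0.01  0.45]
```

{"op": "play_rows", "data": {
  "steps": [
    {"dx": 0,"dy": 0,"dz": 0,"turn": 0.03,"jaw": 0.12}
  ]
}}

```text
t: 13.6
eef_pos: [510.8, -197.8, 132.5]
tcp_rot: [0.96, -0.281, 0.0, 0.0]
contact_force: [-0.0, -4.6, -2.2]
gripper_width: 13.8
gripper_force: 10.0
```

```bash
python3 st.py
```

```text
t 13.6 yaw -0.5692 pos [ 510.8 -197.8  132.5] F [-0.04 -4.64 -2.18] M [-0.842  0.02   0.058] j [-0.49  0.52  1.86 -0.    0.76  1.65] w 13.8 10.0
d tool cm [-0.06 -0.01  0.45]
```

{"op": "play_rows", "data": {
  "steps": [
    {"dx": 0,"dy": 0,"dz": 0,"turn": 0.03,"jaw": 0.12}
  ]
}}

```text
t: 13.7
eef_pos: [510.8, -197.8, 132.5]
tcp_rot: [0.955, -0.295, 0.0, 0.0]
contact_force: [0.4, -4.3, -3.9]
gripper_width: 14.1
gripper_force: 10.0
```

```bash
python3 st.py
```

```text
t 13.7 yaw -0.5992 pos [ 510.8 -197.8  132.5] F [ 0.42 -4.29 -3.91] M [-0.85   0.116  0.092] j [-0.49  0.52  1.86 -0.    0.76  1.68] w 14.1 10.0
d tool cm [-0.06 -0.    0.45]
```

Turned 1.19 so far, with no stop felt yet.

{"op": "play_rows", "data": {
  "steps": [
    {"dx": 0,"dy": 0,"dz": 0,"turn": 0.03,"jaw": 0.12}
  ]
}}

```text
t: 13.8
eef_pos: [510.8, -197.8, 132.5]
tcp_rot: [0.951, -0.309, 0.0, 0.0]
contact_force: [0.4, -4.9, -2.1]
gripper_width: 13.8
gripper_force: 10.0
```

```bash
python3 st.py
```

```text
t 13.8 yaw -0.6292 pos [ 510.8 -197.8  132.5] F [ 0.38 -4.91 -2.12] M [-0.839  0.02   0.023] j [-0.49  0.52  1.86 -0.    0.76  1.71] w 13.8 10.0
d tool cm [-0.06 -0.    0.45]
```

{"op": "play_rows", "data": {
  "steps": [
    {"dx": 0,"dy": 0,"dz": 0,"turn": 0.03,"jaw": 0.12}
  ]
}}

```text
t: 13.9
eef_pos: [510.8, -197.8, 132.5]
tcp_rot: [0.946, -0.324, 0.0, 0.0]
contact_force: [-0.0, -4.8, -2.9]
gripper_width: 14.1
gripper_force: 10.0
```

```bash
python3 st.py
```

```text
t 13.9 yaw -0.6592 pos [ 510.8 -197.8  132.5] F [-0.04 -4.81 -2.85] M [-0.946  0.033  0.059] j [-0.49  0.52  1.86 -0.    0.76  1.74] w 14.1 10.0
d tool cm [-0.06 -0.    0.45]
```

{"op": "play_rows", "data": {
  "steps": [
    {"dx": 0,"dy": 0,"dz": 0,"turn": 0.03,"jaw": 0.12}
  ]
}}

```text
t: 14.0
eef_pos: [510.8, -197.8, 132.5]
tcp_rot: [0.941, -0.338, 0.0, 0.0]
contact_force: [0.2, -5.2, -2.1]
gripper_width: 14.0
gripper_force: 10.0
```

```bash
python3 st.py
```

```text
t 14.0 yaw -0.6892 pos [ 510.8 -197.8  132.5] F [ 0.2  -5.22 -2.1 ] M [-0.869  0.058  0.078] j [-0.49  0.52  1.86 -0.    0.76  1.77] w 14.0 10.0
d tool cm [-0.07 -0.    0.45]
```

{"op": "play_rows", "data": {
  "steps": [
    {"dx": 0,"dy": 0,"dz": 0,"turn": 0.03,"jaw": 0.12}
  ]
}}

```text
t: 14.1
eef_pos: [510.8, -197.8, 132.6]
tcp_rot: [0.936, -0.352, 0.0, 0.0]
contact_force: [-0.2, -4.7, -1.6]
gripper_width: 14.3
gripper_force: 10.2
```

```bash
python3 st.py
```

```text
t 14.1 yaw -0.7188 pos [ 510.8 -197.8  132.6] F [-0.24 -4.73 -1.57] M [-0.75   0.079  0.311] j [-0.49  0.52  1.86 -0.    0.76  1.8 ] w 14.3 10.2
d tool cm [-0.06 -0.    0.46]
```

{"op": "play_rows", "data": {
  "steps": [
    {"dx": 0,"dy": 0,"dz": 0,"turn": 0.02,"jaw": 0.12}
  ]
}}

```text
t: 14.2
eef_pos: [510.8, -197.8, 132.6]
tcp_rot: [0.933, -0.361, 0.0, 0.0]
contact_force: [0.6, -5.5, -2.6]
gripper_width: 15.1
gripper_force: 10.4
```

```bash
python3 st.py
```

```text
t 14.2 yaw -0.7387 pos [ 510.8 -197.8  132.6] F [ 0.63 -5.49 -2.58] M [-0.977 -0.039  0.279] j [-0.49  0.52  1.86 -0.    0.76  1.82] w 15.1 10.4
d tool cm [-0.07  0.    0.46]
```

The stop is reached (0.3 N m, pads starting to yield, well below what the ring needs). Releasing.

{"op": "play_rows", "data": {
  "steps": [
    {"dx": 0,"dy": 0,"dz": 0,"turn": 0,"jaw": 0.35},
    {"dx": 0,"dy": 0,"dz": 0,"turn": 0,"jaw": 0.35},
    {"dx": 0,"dy": 0,"dz": 0,"turn": 0,"jaw": 0.35},
    {"dx": 0,"dy": 0,"dz": -2,"turn": 0,"jaw": 0.35},
    {"dx": 0,"dy": 0,"dz": -5,"turn": 0,"jaw": 0.35},
    {"dx": 0,"dy": 0,"dz": -8,"turn": 0,"jaw": 0.35}
  ]
}}

```text
t: 14.8
eef_pos: [510.5, -197.0, 213.4]
tcp_rot: [0.933, -0.361, -0.001, -0.0]
contact_force: [0.2, -0.6, 0.0]
gripper_width: 33.1
gripper_force: 0.0
```

{"op": "play_rows", "data": {
  "steps": [
    {"dx": 2.6,"dy": 3,"dz": 0,"turn": 0,"jaw": 0.35},
    {"dx": 5.2,"dy": 6,"dz": 0,"turn": 0,"jaw": 0.35},
    {"dx": 7.8,"dy": 9,"dz": 0,"turn": 0,"jaw": 0.35},
    {"dx": 10.4,"dy": 12,"dz": 0,"turn": 0,"jaw": 0.35},
    {"dx": 13,"dy": 15,"dz": 0,"turn": 0,"jaw": 0.35},
    {"dx": 15.6,"dy": 18,"dz": 0,"turn": 0,"jaw": 0.35},
    {"dx": 18,"dy": 20.5,"dz": 0,"turn": 0,"jaw": 0.35},
    {"dx": 18,"dy": 20.5,"dz": 0,"turn": 0,"jaw": 0.35}
  ]
}}

```text
t: 15.6
eef_pos: [505.2, -473.6, 211.8]
tcp_rot: [0.932, -0.362, 0.0, 0.0]
contact_force: [-1.2, 0.2, 0.3]
gripper_width: 33.3
gripper_force: 0.0
```

```bash
python3 st.py
python3 - <<'E'
from h import *
c=bot.capture('top'); cv2.imwrite('pics/t4.png',cv2.resize(c['pixels'][140:230,235:415],None,fx=4,fy=4,interpolation=cv2.INTER_CUBIC))
p=blob(c,(5,190,150),(20,255,255),(362,184,379,202)); w=np.array([onz(c,u,v,125)[:2] for u,v in p]).astype(np.float32); print(len(p),cv2.minAreaRect(w))
E
```

```text
t 15.6 yaw -0.741 pos [ 505.2 -473.6  211.8] F [-1.17  0.2   0.33] M [ 0.181  0.08  -0.041] j [-0.85  0.61  1.41 -0.    1.12  1.46] w 33.3 0.0
d tool cm [-18.27 -20.73   8.37]
23 ((517.0547485351562, -202.20933532714844), (12.592765808105469, 12.785242080688477), 46.1695671081543)
```

View pics/t4.png

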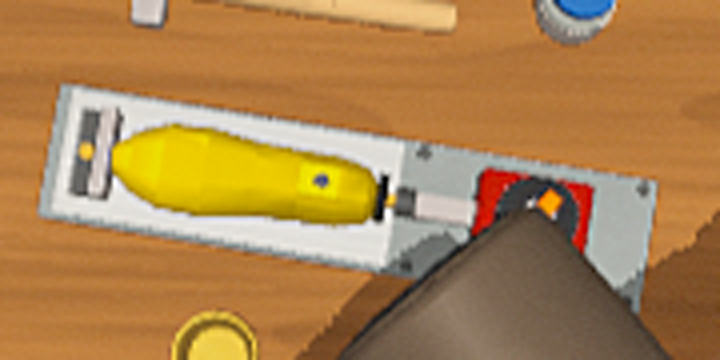

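The picture shows the toe (112,155) against the stop and the pad (381,198) on the heel. The lock bar (550,200) has turned, and the bystanders are in place.

```bash
python3 -c "
from station import bot
print(bot.close_job())"
```

```text
the job is handed in; nothing more can be done
None
```

I clamped the last against the toe stop at an estimated 12 N (from wrist torque), then turned the lock knob clockwise to its stop. Everything is released, and I handed the job in at about 16 s; no verdict came back.

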